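# Make up two fence-post hardware sets on their stands

### The arm

A 6-joint arm with a two-finger parallel gripper is mounted at the origin on the work surface. World frame = base frame: x ahead of the robot, y to its left, z up, the work surface at z = 0. Lengths are in mm, angles in rad, forces in N, time in s.
With the tool pointing down it reaches from about 350 to 975 mm from the base axis. Payload 17.4 kg.
Tool frame: the origin (TCP) lies at the very end of the fingers, on their centre line; the grasp point (between the pads) lies 19 mm behind it; z points along the fingers, y is the line along which they close (so a half turn about z gives the same grasp; the last joint's range is limited). The gripper opens to 85 mm and grips with 20 to 120 N. Pads are 22 mm wide; open, the fingers measure 114 mm over their backs; the gripper's body (76 mm by 85 mm) begins 54 mm behind the grasp point. The pads swing forward as they close: fully open they stand 13 mm farther back than shut.
Start: joints at [1.29, 0.116, 1.442, -0, 1.584, -0.038], TCP at [162.292, 655.205, 231.303] pointing down, gripper open.
Joint ranges: [-2.83, 2.83], [-0.83, 2.19], [0.07, 2.5], [-1.14, 4.28], [0.01, 3], [-2.97, 2.97]. Speed limits (rad/s): [1.89, 1.89, 2.22, 3.14, 3.14, 3.14].

### API

Orientations are given as a unit quaternion [x, y, z, w].
In Python, from bench import get_state, capture, job_done gives the robot as it stands. The module is installed in compiled form; this text tells all that it offers.
- The arm moves only by the shell command python3 -m inch 'ROWS' [FORCE]. ROWS is JSON, one flat list of numbers, 7 for each row, row after row: the shift along the tool's x, y, z in mm, then the turn, a rotation vector about the tool's x, y, z in degrees, then the opening, from 0 (shut) to 1 (fully open). A call has 1 to 8 rows; each row is the pose to reach, as a shift and turn from the pose commanded when the call began, along the tool's axes at that moment; what a row does not reach only later rows make up. A row lasts 1/8 s, in which the tool goes at most 62.5 mm and 10.7 degrees, less where a joint would pass 70% of its speed; a pose out of reach is approached as far as the arm can. A call with a gripper value outside its range is refused whole. The fingers move at their own pace and stop on an object; FORCE is the grip in N (left out, the last holds). Time passes only in rows, so rows that repeat a pose let the fingers close. It gives the time, the measured TCP pose, the force, the opening and the grip force at its end, in the units of the state.
- get_state(): the state, without advancing time (a new reading comes with each control period).
- capture(name): name is "scene" or "top"; returns a dict with "img" (420x560x3 uint8, blue, green, red), "K" (3x3 intrinsics, pixels), "rvec" (rotation vector, rad) and "tvec" (3), from world to camera coordinates, as OpenCV has them. Camera axes: x right, y down, z forward; pixel columns grow to the right and rows downward; lengths in mm; the calibration is good to about 2 mm. A picture is of the moment at which its call begins. There is no depth.
- job_done(): hands the job in; it is judged then, once.
The state is a dict: "time_s": time; "q": joint angles; "qd": joint speeds; "tau": joint torques, N m; "tool_pos": TCP position; "eef_rot": TCP orientation; "contact_force": force on the tool from outside, world axes, zero at the start; "torque": the same for the moment, N m; "width": finger opening in mm; "finger_force": force on a finger pad.
Only numpy, scipy, OpenCV 4.12 (cv2) and the standard library are available. Lean on these libraries where they do the work, as an engineer would, in place of code of your own. Each camera call takes 0.05 s, during which the arm holds its last target. There are 200 camera calls.

### The job

Make up the hardware for two fence posts by threading the loose parts over the upright studs: on the yellow stand the galvanized square plate at the bottom, then the red insulator, then the green gate latch on top, lying flat with its catch up; on the blue stand the black rubber buffer at the bottom, then the aluminium collar. Every part must sit fully down, flat on what is beneath it, and be let go; leave the pliers, the eye bolt and the post level where they lie.

Things in the scene. Friction and masses are not known exactly. Their poses are not given: they have to be found in the camera images.
- yellow_stand: Yellow stand, fixed to the bench: yellow painted square block 100 x 100 x 20 mm with one upright bare steel stud at its centre, 16 mm in diameter, rising 54 mm above the block's top (its last 4 mm taper to 8 mm). Origin: centre of the block's underside on the bench, z up; the block's top is at 20 mm, the stud's top at 74 mm. Does not move during the job
- blue_stand: Blue stand, fixed to the bench: blue painted square block 100 x 100 x 20 mm with one upright bare steel stud at its centre, 16 mm in diameter, rising 54 mm above the block's top (its last 4 mm taper to 8 mm). Origin: centre of the block's underside on the bench, z up; the block's top is at 20 mm, the stud's top at 74 mm. Does not move during the job
- plate: Galvanized steel square post plate, 52 x 52 x 14 mm, round 26 mm hole straight through its centre, about 0.2 kg, lying flat. Origin: centre of its underside; x and y parallel to its sides, z up
- insulator: Red plastic insulator, a spool standing on its end: 28 mm tall, two flanges 50 mm in diameter (each 10 mm thick) with a 40 mm waist 8 mm high between them, 26 mm hole through along its axis, about 50 g. Origin: centre of its underside; z up along the hole
- latch: Green plastic gate latch, a bar 80 mm long (x), 36 mm wide (y) and 16 mm thick, with a raised catch (12 x 30 x 10 mm) on top of its +x end, its centre 33 mm from the middle; 26 mm hole straight through its centre; about 60 g, lying flat, catch up. Origin: centre of its underside, on the hole's axis; z up
- buffer: Black rubber buffer ring, 56 mm outside diameter, 26 mm hole, 16 mm thick, about 50 g, lying flat. Origin: centre of its underside; z up along the hole
- collar: Aluminium collar (bare metal ring), 44 mm outside diameter, 26 mm hole, 22 mm tall, about 60 g, standing on its end. Origin: centre of its underside; z up along the hole
- eye_bolt: Galvanized eye bolt lying on the bench (bystander), 116 mm long (x, eye at +x, eye 42 mm across), 12 mm thick. Origin: on the bench near its middle, z up
- plier: Fencing plier with orange handles lying on the bench (bystander), about 225 mm long (x, jaws at +x), 65 mm wide, 18 mm thick. Origin: on the bench between the handles where they spread, z up
- level: Aluminium post level of L section lying on the bench (bystander), 220 mm long (y), 45 mm wide, 40 mm tall along its far edge, green vials. Origin: centre of its underside, z up
There are look-alikes about, which are no part of the job. There is more than one size of the collar; the job needs the smallest.

How it is judged (in metres and radians):
At the end, for the whole second after the job is handed in: Yellow stand: plate on the block, insulator on it, latch on top. Blue stand: buffer on the block, collar on it. Each part's axis is within 10 mm of the stud's, within 5 mm of its seated height, level within 0.12 rad, same side up as at the start, released and at rest (horizontal distance between each of plate, insulator, latch and yellow_stand below 0.01 m and z of plate in the frame of yellow_stand between 0.015 and 0.025 m and angle between each of plate, insulator, latch, buffer, collar's own z axis and vertical below 0.12 rad and linear speed of each of plate, insulator, latch, buffer, collar below 0.02 m/s and angular speed of each of plate, insulator, latch, buffer, collar below 0.3 rad/s and z of insulator in the frame of yellow_stand between 0.029 and 0.039 m and z of latch in the frame of yellow_stand between 0.057 and 0.067 m and horizontal distance between each of buffer, collar and blue_stand below 0.01 m and z of buffer in the frame of blue_stand between 0.015 and 0.025 m and z of collar in the frame of blue_stand between 0.031 and 0.041 m); the robot touches nothing.
It fails at once if the eye bolt is moved by more than 30 mm (distance of eye_bolt from where it was at the start of the episode above 0.03 m).
It fails at once if the fencing plier is moved by more than 30 mm (distance of plier from where it was at the start of the episode above 0.03 m).
It fails at once if the post level is moved by more than 30 mm (distance of level from where it was at the start of the episode above 0.03 m).
It also fails if it takes over 120 s, if anything falls off the work surface, if the arm or the gripper's body presses on something with over 40 N, if the wrist force passes 120 N, or if a joint passes its speed limit or range.

## Working session

There is one attempt and no reset: what is moved stays moved. The work goes in short steps, Python scripts to look and compute and a shell command to move; the robot and the scene stay as the last step left them, time stands still between calls to the robot, and variables do not carry over. Pictures are saved under pics/ and viewed, at most 14 in all, crops included, and the job is handed in when it is done.

```bash
mkdir -p pics; cat > h.py <<'E'
import numpy as np, cv2
from bench import get_state, capture, job_done
from scipy.spatial.transform import Rotation as R
def cam(n):
    c=capture(n); return c
def px2w(c,uv,z):
    K,Rm,t=np.array(c["K"]),cv2.Rodrigues(np.array(c["rvec"],float))[0],np.array(c["tvec"],float).ravel()
    d=Rm.T@np.linalg.solve(K,np.array([uv[0],uv[1],1.])); o=-Rm.T@t
    return o+d*(z-o[2])/d[2]
def w2px(c,p):
    return cv2.projectPoints(np.array([p],float),np.array(c["rvec"],float),np.array(c["tvec"],float),np.array(c["K"],float),None)[0].ravel()
def st():
    s=get_state(); return s
E
python3 - <<'E'
from h import *
for n in("top","scene"):
    c=cam(n); cv2.imwrite(f"pics/{n}0.png",cv2.resize(c["img"],None,fx=1.42,fy=1.42,interpolation=cv2.INTER_CUBIC)); Rm=cv2.Rodrigues(np.array(c["rvec"],float))[0]; print(n,-Rm.T@np.array(c["tvec"]).ravel(),Rm,c["K"])
s=get_state();print(s["tool_pos"],s["eef_rot"],R.from_quat(s["eef_rot"]).as_matrix(),s["width"])
E
```

```text
top [466.91654803  27.12908085 994.44449936] [[-0.01858527 -0.99966791  0.01785097]
 [-0.98917049  0.01578443 -0.1459198 ]
 [ 0.14558958 -0.02036961 -0.98913536]] [[419.10029607   0.         281.15365878]
 [  0.         419.10029607 207.32118912]
 [  0.           0.           1.        ]]
scene [1342.73346134 -664.27116966  683.4494378 ] [[ 0.64917931  0.7604378   0.01733702]
 [ 0.41491664 -0.3349237  -0.84597299]
 [-0.63750326  0.55638158 -0.53294384]] [[494.03695882   0.         271.3689196 ]
 [  0.         494.03695882 208.95692155]
 [  0.           0.           1.        ]]
[162.26195178 655.0380999  230.63746106] [ 1.21120360e-01  9.92637692e-01 -5.17031034e-04 -6.21162263e-05] [[-9.70659709e-01  2.40457206e-01 -2.48563785e-04]
 [ 2.40457334e-01  9.70659182e-01 -1.01140191e-03]
 [-1.92815556e-06 -1.04149606e-03 -9.99999458e-01]] 85.15157263667977
```

View pics/top0.png

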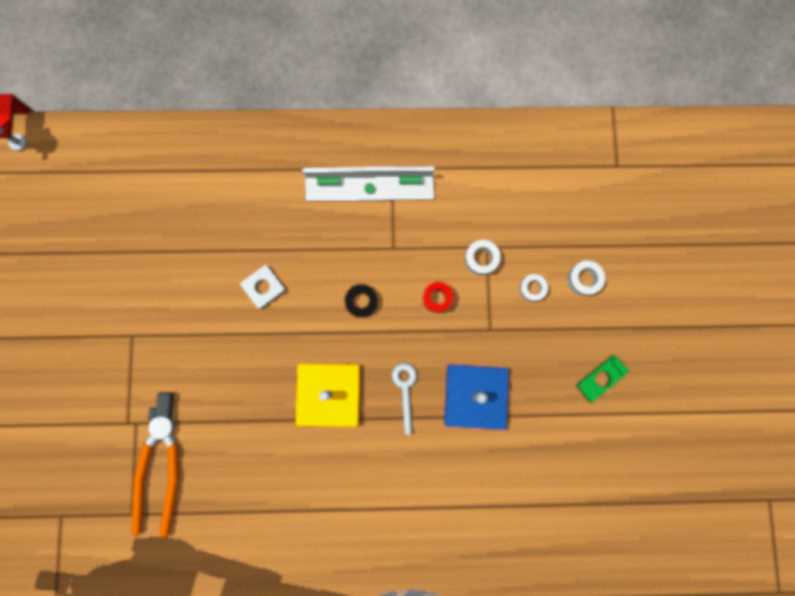

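View pics/scene0.png

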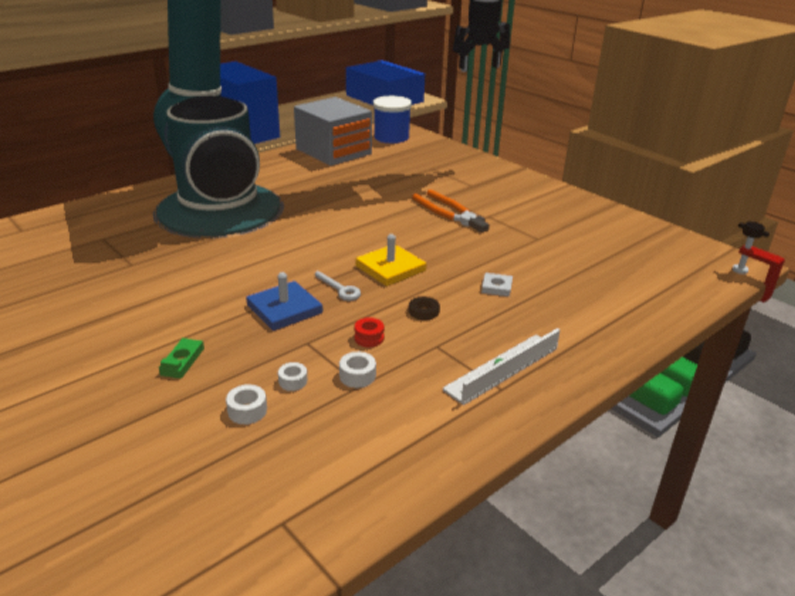

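Top view (display px): collar candidates are (484,257) large, (535,287) smallest and (588,278) large. The plate is at (262,287), buffer (361,301), insulator (438,297), latch (603,379), yellow stud (325,395) and blue stud (481,398). I choose the collar at (535,287), then measure it and check with a close crop.

```bash
cat > loc.py <<'E'
from h import *
from scipy.optimize import least_squares
def ring(r,hs): 
    a=np.linspace(0,2*np.pi,48,endpoint=False); return np.array([[r*np.cos(t),r*np.sin(t),h] for h in hs for t in a])
def box(a,b,h): return np.array([[x,y,z] for x in(-a/2,a/2) for y in(-b/2,b/2) for z in(0,h)])
M=dict(plate=box(52,52,14),insulator=ring(25,(0,28)),latch=box(80,36,16),buffer=ring(28,(0,16)),collar=ring(22,(0,22)),
 bigA=ring(30,(0,28)),bigB=ring(30,(0,28)),yellow=box(100,100,20),blue=box(100,100,20))
def mask(img,name):
    h,s,v=[x.astype(int) for x in cv2.split(cv2.cvtColor(img,cv2.COLOR_BGR2HSV))]
    if name in("plate","collar","bigA","bigB"): m=(s<70)&(v>70)
    elif name=="buffer": m=v<60
    elif name=="insulator": m=((h<5)|(h>172))&(s>150)&(v>80)
    elif name=="latch": m=(h>45)&(h<85)&(s>100)
    elif name=="yellow": m=(h>22)&(h<35)&(s>170)
    else: m=(h>100)&(h<130)&(s>120)
    return m.astype(np.uint8)
def find(c,name,uv,z0=0,yaw=0,win=45):
    "uv: guess pixel in native image"
    m=mask(c["img"],name); n,l,stt,cen=cv2.connectedComponentsWithStats(m)
    k=min((i for i in range(1,n) if stt[i,4]>25),key=lambda i:np.hypot(*(cen[i]-uv)))
    pts=np.argwhere(l==k)[:,::-1].astype(np.float32); hull=cv2.convexHull(pts)
    mm=cv2.moments(hull); ct=np.array([mm["m10"],mm["m01"]])/mm["m00"]; area=mm["m00"]
    rect=cv2.minAreaRect(hull)
    def prj(p):
        q=M[name]@R.from_euler("z",p[2]).as_matrix().T+[p[0],p[1],z0]
        u=cv2.projectPoints(q,np.array(c["rvec"],float),np.array(c["tvec"],float),np.array(c["K"],float),None)[0].reshape(-1,2).astype(np.float32)
        return cv2.convexHull(u)
    def mom(h):
        m=cv2.moments(h); return np.array([m["m10"]/m["m00"],m["m01"]/m["m00"]]),m["m00"]
    def supp(h,a): return np.array([(h.reshape(-1,2)@[np.cos(t),np.sin(t)]).max() for t in a])
    A=np.linspace(0,2*np.pi,36,endpoint=False); S=supp(hull,A)
    x0=px2w(c,ct,z0+8)[:2]; best=None
    for y in ([0] if len(M[name])>8 else np.arange(0,np.pi,np.pi/8)):
        # s: silhouette growth in px
        f=lambda p: supp(prj(p),A)-S-p[3]
        r=least_squares(f,[*x0,y,0],loss="soft_l1",diff_step=1e-4,x_scale=[10,10,.1,1])
        if best is None or r.cost<best.cost: best=r
    return best.x,np.sqrt(np.mean(best.fun**2)),area,ct
E
python3 - <<'E'
from loc import *
c=cam("top"); d=cam("scene"); G=dict(plate=(262,287,497,285),insulator=(438,297,369,332),latch=(603,379,182,358),buffer=(361,301,424,308),collar=(535,287,292,377),bigA=(484,257,357,370),bigB=(588,278,246,404),yellow=(328,395,390,265),blue=(478,397,284,305))
for n,g in G.items():
    for q,cc in((g[:2],c),(g[2:],d)):
        p,e,a,ct=find(cc,n,np.array(q)/1.42); print(n,p[:2].round(1),"yaw",np.degrees(p[2]).round(1),"grow",p[3].round(2),"rms",e.round(2),"A",a)
for n,uv,uv2 in(("ystud",(324,395),(391,237)),("bstud",(482,398),(283,275))): print(n,px2w(c,np.array(uv)/1.42,74),px2w(d,np.array(uv2)/1.42,74))
im=c["img"][160:290,160:450]; cv2.imwrite("pics/crop1.png",cv2.resize(im,None,fx=2.7,fy=2.7,interpolation=cv2.INTER_CUBIC))
E
```

```text
plate [629.7 236.1] yaw 125.9 grow 0.37 rms 0.37 A 539.0
plate [628.4 236.3] yaw 127.3 grow 0.86 rms 0.29 A 263.5
insulator [606.4 -56.9] yaw -5.5 grow 1.11 rms 0.31 A 306.0
insulator [605.8 -57. ] yaw -5.4 grow 1.27 rms 0.2 A 320.0
latch [ 467.  -325.3] yaw 128.7 grow 1.24 rms 0.44 A 551.0
latch [ 466.8 -325.1] yaw 127.5 grow 1.03 rms 0.36 A 492.5
buffer [602.9  71. ] yaw 0.3 grow 1.52 rms 0.2 A 342.0
buffer [605.2  68.6] yaw 1.0 grow 1.58 rms 0.18 A 236.0
collar [ 620.3 -218.6] yaw -0.2 grow 0.4 rms 0.27 A 281.0
collar [ 619.9 -218.7] yaw -0.2 grow 0.82 rms 0.19 A 313.0
bigA [ 673.  -134.2] yaw -0.4 grow 1.04 rms 0.43 A 465.5
bigA [ 672.  -133.9] yaw 0.6 grow 1.35 rms 0.21 A 528.5
bigB [ 634.8 -307.4] yaw -0.0 grow 1.2 rms 0.36 A 491.0
bigB [ 634.2 -307.3] yaw -0.0 grow 1.5 rms 0.16 A 629.0
yellow [449.1 127. ] yaw 87.6 grow 1.25 rms 0.33 A 1884.5
yellow [438.9 134.3] yaw 88.2 grow 3.81 rms 0.68 A 538.5
blue [ 441.8 -115.7] yaw 85.2 grow 1.94 rms 0.34 A 1773.5
blue [ 435.5 -111.9] yaw 87.8 grow 3.43 rms 0.53 A 817.5
ystud [449.45312649 125.58320704  74.        ] [459.76626241 117.42821116  74.        ]
bstud [ 440.36143443 -115.33404143   74.        ] [ 451.1392161  -118.80750329   74.        ]
```

View pics/crop1.png

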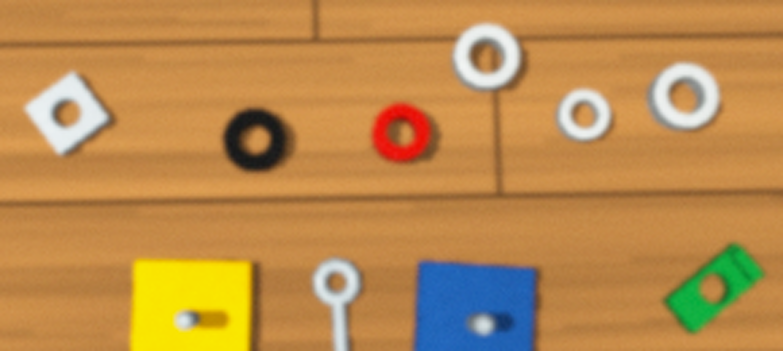

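The crop shows the collars at (487,57) large, (584,114) small and (684,96) large, so the small collar is at world (620,-219). Parts agree between both cameras, within about 3 mm. Tool yaw θ≈127° suits both plate and latch. Next I write a move-planning helper.

```bash
cat > go.py <<'E'
import sys; from h import *
# usage: go.py x y z [theta]: shift/turn in tool axes from the present pose
a=[float(v) for v in sys.argv[1:]]
s=get_state(); Rm=R.from_quat(s["eef_rot"]); p=np.array(s["tool_pos"])
th=a[3] if len(a)>3 else 127
T=R.from_euler("z",th,degrees=True)*R.from_matrix(np.diag([1,-1,-1]))
print("shift",Rm.inv().apply(np.array(a[:3])-p).round(1),"turn",np.degrees((Rm.inv()*T).as_rotvec()).round(1),"t",round(s["time_s"],1),"w",round(s["width"],1),"pos",p.round(1))
E
python3 go.py 629 236 130 126.5
```

```text
shift [-553.8 -294.5  101. ] turn [-0.   0.  39.6] t 0.2 w 85.6 pos [162.3 655.1 230.8]
```

```bash
python3 -m inch '[-280,-147,0,0,0,39.6,1,-280,-147,0,0,0,39.6,1,-280,-147,0,0,0,39.6,1,-280,-147,0,0,0,39.6,1,-554,-294,0,0,0,39.6,1,-554,-294,0,0,0,39.6,1,-554,-294,60,0,0,39.6,1,-554,-294,100,0,0,39.6,1]' 40; python3 go.py 629 236 100 126.5
```

```text
time_s: 1.2
tool_pos: [531.2, 325.0, 191.8]
eef_rot: [0.45, 0.893, 0.001, 0.001]
contact_force: [1.1, 0.3, -0.7]
width: 85.5
finger_force: 0.0
shift [-129.7   25.5   91.9] turn [ 0.1  0.  -0. ] t 1.2 w 85.5 pos [531.2 325.  191.8]
```

```bash
python3 -m inch '[-129,25,60,0,0,0,1,-129,25,60,0,0,0,1,-129,25,90,0,0,0,1,-129,25,90,0,0,0,1,-129,25,90,0,0,0,1,-129,25,90,0,0,0,1]'; python3 go.py 629 236 3 126.5
python3 - <<'E'
from loc import *
c=cam("top"); im=c["img"][110:290,130:400]; cv2.imwrite("pics/a1.png",cv2.resize(im,None,fx=2.9,fy=2.9,interpolation=cv2.INTER_CUBIC))
E
```

```text
time_s: 1.95
tool_pos: [626.5, 238.8, 103.4]
eef_rot: [0.45, 0.893, 0.001, 0.001]
contact_force: [-0.4, -0.5, 0.6]
width: 85.1
finger_force: 0.0
shift [-3.700e+00  1.000e-01  1.004e+02] turn [0.1 0.  0.1] t 1.9 w 85.1 pos [626.5 238.8 103.4]
```

View pics/a1.png

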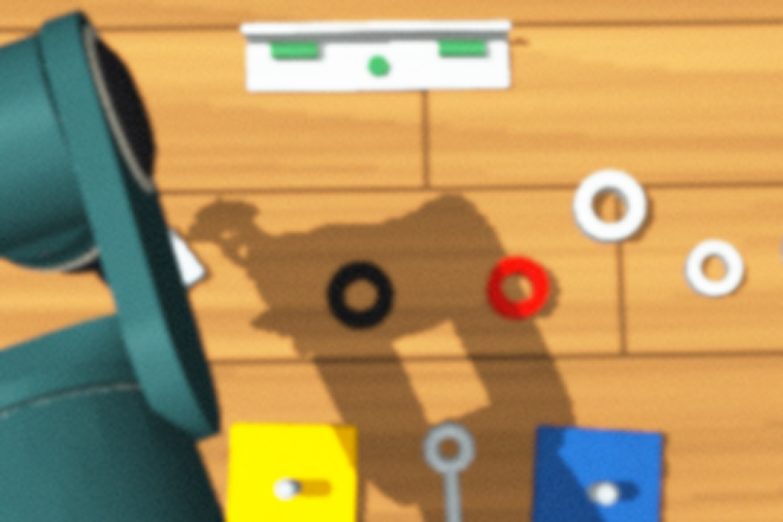

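The arm hides the plate from the top camera (only its corner shows, at (188,262)). I descend on the measured position.

```bash
python3 -m inch '[-2,0,50,0,0,0,1,-2,0,85,0,0,0,1,-2,0,85,0,0,0,1,-2,0,85,0,0,0,1]'; python3 go.py 629 236 3 126.5
```

```text
time_s: 2.5
tool_pos: [628.4, 236.8, 18.7]
eef_rot: [0.45, 0.893, 0.001, 0.001]
contact_force: [0.0, -0.4, 1.3]
width: 85.4
finger_force: 0.0
shift [-1.   0.  15.7] turn [0.1 0.  0. ] t 2.5 w 85.4 pos [628.4 236.8  18.7]
```

```bash
python3 -m inch '[0,0,15,0,0,0,1,0,0,15,0,0,0,1,0,0,15,0,0,0,0.3,0,0,15,0,0,0,0.3,0,0,15,0,0,0,0.3,0,0,15,0,0,0,0.3,0,0,15,0,0,0,0.3,0,0,15,0,0,0,0.3]' 40; python3 go.py 629 236 3 126.5
```

```text
time_s: 3.5
tool_pos: [627.9, 236.2, 2.0]
eef_rot: [0.45, 0.893, 0.0, 0.0]
contact_force: [-1.5, 0.5, 7.1]
width: 50.5
finger_force: 42.6
shift [-0.8  0.8 -1. ] turn [ 0.  0. -0.] t 3.5 w 50.5 pos [627.9 236.2   2. ]
```

```bash
python3 -m inch '[0,0,-60,0,0,0,0.3,0,0,-118,0,0,0,0.3,0,0,-118,0,0,0,0.3,0,0,-118,0,0,0,0.3]'; python3 go.py 449 126.5 120
python3 - <<'E'
from loc import *
c=cam("scene"); im=c["img"][100:250,180:400]; cv2.imwrite("pics/a2.png",cv2.resize(im,None,fx=3.6,fy=3.6,interpolation=cv2.INTER_CUBIC))
E
```

```text
time_s: 4.0
tool_pos: [627.3, 236.0, 118.5]
eef_rot: [0.45, 0.893, -0.0, -0.0]
contact_force: [0.5, 0.4, -2.5]
width: 50.9
finger_force: 43.4
shift [  18.  -208.4   -1.3] turn [-0.  -0.  -0.5] t 4.0 w 50.9 pos [627.3 236.  118.5]
```

View pics/a2.png

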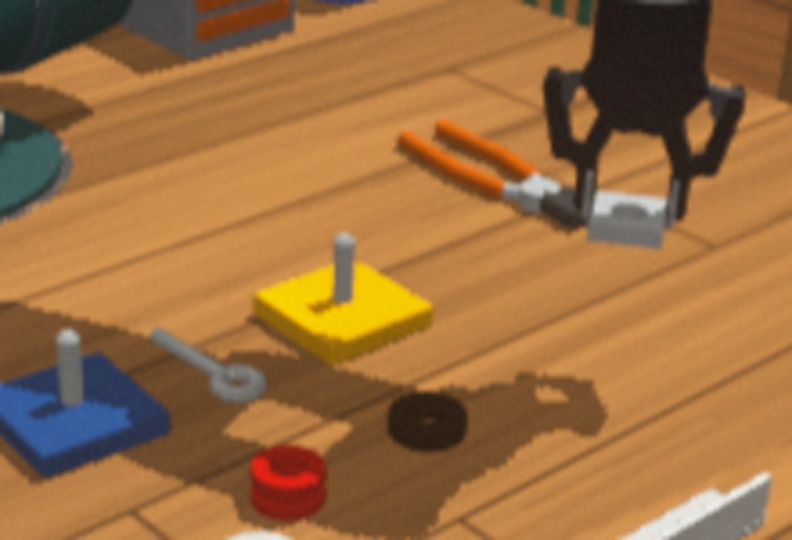

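The plate is held level at (630,215). The yellow stud's top is at (344,238) and its base at (343,298) in the crop. Moving over the yellow stud.

```bash
python3 -m inch '[18,-208,0,0,0,0,0.3,18,-208,0,0,0,0,0.3,18,-208,0,0,0,0,0.3,18,-208,0,0,0,0,0.3,18,-208,0,0,0,0,0.3,18,-208,0,0,0,0,0.3,18,-208,0,0,0,0,0.3]'; python3 go.py 449 126.5 21.5
python3 - <<'E'
from loc import *
c=cam("scene")
for n,uv,z in(("ytop",(344,239),73),("ybase",(343,299),22),("btop",(67,336),73),("bbase",(71,402),22)): print(n,px2w(c,np.array(uv)/3.6+[180,100],z).round(1))
im=c["img"][80:230,180:400]; cv2.imwrite("pics/a3.png",cv2.resize(im,None,fx=3.6,fy=3.6,interpolation=cv2.INTER_CUBIC))
E
```

```text
time_s: 4.92
tool_pos: [450.1, 127.2, 118.8]
eef_rot: [0.45, 0.893, -0.0, -0.0]
contact_force: [0.0, 0.2, -1.7]
width: 50.7
finger_force: 43.5
shift [-0.  -1.2 97.3] turn [-0.1 -0.  -0.5] t 4.9 w 50.7 pos [450.1 127.2 118.8]
ytop [456.4 121.1  73. ]
ybase [456.9 121.1  22. ]
btop [ 447.3 -118.3   73. ]
bbase [ 449.5 -120.2   22. ]
```

View pics/a3.png

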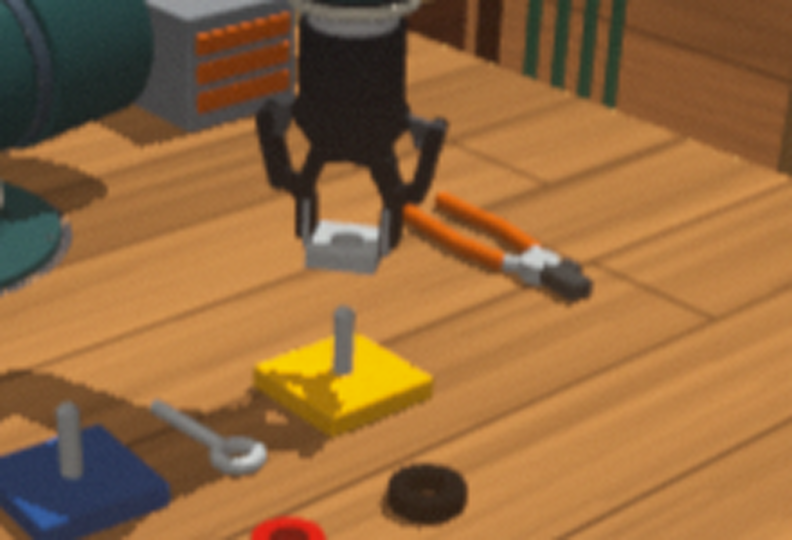

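Plate and stud line up laterally (hole at x=346, stud at x=344). Taking off the 8 mm stud radius, both cameras put the stud at about (450,126.5). Descending.

```bash
python3 -m inch '[0,-0.5,40,0,0,0,0.3,0,-0.5,40,0,0,0,0.3,0,-0.5,65,0,0,0,0.3,0,-0.5,94,0,0,0,0.3,0,-0.5,94,0,0,0,0.3,0,-0.5,94,0,0,0,0.3]'; python3 go.py 449.5 126.5 22
```

```text
time_s: 5.72
tool_pos: [450.1, 126.8, 27.1]
eef_rot: [0.45, 0.893, 0.0, 0.001]
contact_force: [0.0, 0.3, -1.7]
width: 50.8
finger_force: 43.4
shift [ 0.1 -0.7  5.1] turn [ 0.1  0.  -0.5] t 5.7 w 50.8 pos [450.1 126.8  27.1]
```

```bash
python3 -m inch '[0,0,4,0,0,0,0.3,0,0,4,0,0,0,0.3,0,0,4,0,0,0,0.3]'; python3 -m inch '[0,0,0,0,0,0,1,0,0,0,0,0,0,1,0,0,0,0,0,0,1,0,0,0,0,0,0,1,0,0,-60,0,0,0,1,0,0,-120,0,0,0,1,0,0,-120,0,0,0,1,0,0,-120,0,0,0,1]';python3 go.py 605.5 -57 120
```

```text
time_s: 6.1
tool_pos: [449.7, 126.7, 22.0]
eef_rot: [0.45, 0.893, 0.0, 0.0]
contact_force: [1.6, 0.5, 3.1]
width: 50.4
finger_force: 44.0
time_s: 7.1
tool_pos: [449.1, 126.6, 141.0]
eef_rot: [0.45, 0.893, -0.0, -0.0]
contact_force: [0.3, 0.2, -0.8]
width: 85.5
finger_force: 0.0
shift [-240.6   16.5   21. ] turn [-0.  -0.  -0.5] t 7.1 w 85.5 pos [449.1 126.6 141. ]
```

```bash
python3 -m inch '[-240,16.5,20,0,0,-0.5,1,-240,16.5,20,0,0,-0.5,1,-240,16.5,20,0,0,-0.5,1,-240,16.5,20,0,0,-0.5,1,-240,16.5,20,0,0,-0.5,1,-240,16.5,60,0,0,-0.5,1,-240,16.5,60,0,0,-0.5,1,-240,16.5,60,0,0,-0.5,1]'; python3 go.py 605.5 -57 3
python3 - <<'E'
from loc import *
c=cam("top"); im=c["img"][180:320,140:320]; cv2.imwrite("pics/a4.png",cv2.resize(im,None,fx=4,fy=4,interpolation=cv2.INTER_CUBIC))
p,e,a,ct=find(c,"plate",w2px(c,[449.5,126.5,34]),z0=20); print(p,e,a)
E
```

```text
time_s: 8.1
tool_pos: [605.1, -56.0, 82.1]
eef_rot: [0.446, 0.895, 0.0, 0.0]
contact_force: [-0.2, -0.4, 0.5]
width: 85.5
finger_force: 0.0
shift [-1.  -0.3 79.1] turn [ 0. -0.  0.] t 8.1 w 85.5 pos [605.1 -56.   82.1]
[450.45703229 126.09328682   2.20382175   0.73780526] 0.3522856363498134 547.5
```

View pics/a4.png

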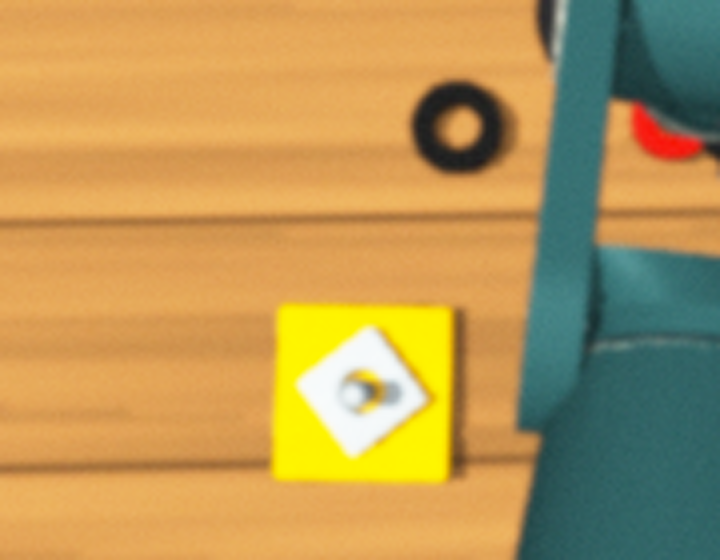

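The plate (366,392) is threaded flat on the yellow stud, with a fitted centre of (450.5,126.1). Now the insulator: descend to TCP z≈5 and grip.

```bash
python3 -m inch '[-1,0,40,0,0,0,1,-1,0,77,0,0,0,1,-1,0,77,0,0,0,1,-1,0,77,0,0,0,1]'; python3 -m inch '[0,0,0,0,0,0,0.3,0,0,0,0,0,0,0.3,0,0,0,0,0,0,0.3,0,0,0,0,0,0,0.3,0,0,0,0,0,0,0.3,0,0,0,0,0,0,0.3]' 30; python3 go.py 605.5 -57 3
```

```text
time_s: 8.65
tool_pos: [606.9, -57.3, 6.7]
eef_rot: [0.446, 0.895, 0.0, 0.001]
contact_force: [0.8, 0.4, 0.9]
width: 85.6
finger_force: 0.0
time_s: 9.4
tool_pos: [606.5, -57.5, 5.9]
eef_rot: [0.446, 0.895, 0.0, 0.001]
contact_force: [-4.4, 0.9, 10.0]
width: 49.2
finger_force: 29.7
shift [ 0.9 -0.5  2.9] turn [ 0.1  0.1 -0. ] t 9.4 w 49.2 pos [606.5 -57.5   5.9]
```

```bash
python3 -m inch '[0,0,-62,0,0,0,0.3,0,0,-120,0,0,0,0.3,0,0,-120,0,0,0,0.3]'; python3 go.py 450 126.5 125
```

```text
time_s: 9.78
tool_pos: [607.9, -57.6, 130.3]
eef_rot: [0.446, 0.895, 0.001, 0.004]
contact_force: [0.4, 0.7, -0.4]
width: 48.8
finger_force: 31.5
shift [242.1 -15.4   3.7] turn [ 0.3  0.3 -0. ] t 9.8 w 48.8 pos [607.9 -57.6 130.3]
```

```bash
python3 -m inch '[241,-15,0,0,0,0,0.3,241,-15,0,0,0,0,0.3,241,-15,0,0,0,0,0.3,241,-15,0,0,0,0,0.3,241,-15,0,0,0,0,0.3,241,-15,0,0,0,0,0.3,241,-15,0,0,0,0,0.3]'; python3 go.py 450 126.5 40
python3 - <<'E'
from loc import *
c=cam("scene")
im=c["img"][80:230,180:400]; cv2.imwrite("pics/a5.png",cv2.resize(im,None,fx=3.6,fy=3.6,interpolation=cv2.INTER_CUBIC))
E
```

```text
time_s: 10.65
tool_pos: [449.4, 125.4, 124.1]
eef_rot: [0.447, 0.895, -0.0, -0.0]
contact_force: [-0.4, -0.1, -1.2]
width: 49.2
finger_force: 31.5
shift [ 0.5  1.2 84.1] turn [-0.  -0.  -0.1] t 10.7 w 49.2 pos [449.4 125.4 124.1]
```

View pics/a5.png

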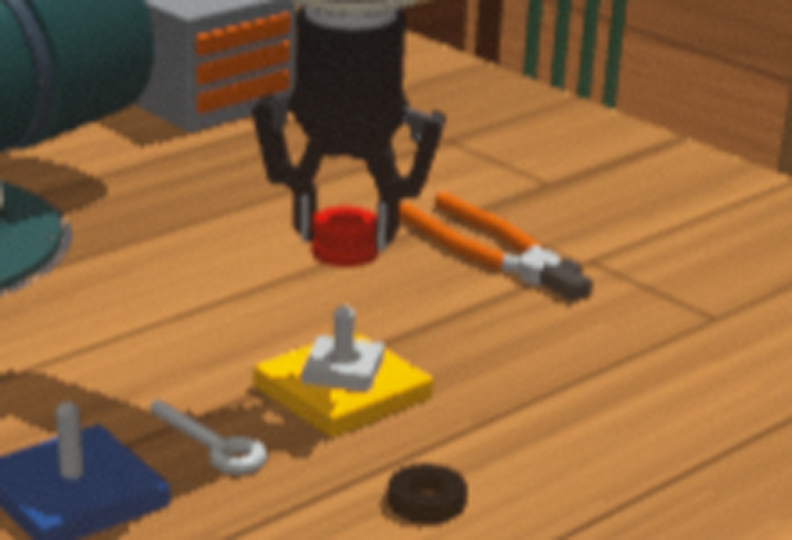

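The insulator (345,236) is held level above the stud (344,312). Descending.

```bash
python3 -m inch '[0.5,0.5,30,0,0,0,0.3,0.5,0.5,30,0,0,0,0.3,0.5,0.5,60,0,0,0,0.3,0.5,0.5,82,0,0,0,0.3,0.5,0.5,82,0,0,0,0.3,0.5,0.5,82,0,0,0,0.3]'; python3 go.py 450 126.5 40
```

```text
time_s: 11.45
tool_pos: [449.6, 126.8, 43.7]
eef_rot: [0.446, 0.895, 0.0, 0.0]
contact_force: [-0.2, 0.9, 0.4]
width: 48.9
finger_force: 31.5
shift [-0.4  0.2  3.7] turn [ 0.  0. -0.] t 11.4 w 48.9 pos [449.6 126.8  43.7]
```

```bash
python3 -m inch '[0,0,3,0,0,0,0.3,0,0,3,0,0,0,0.3,0,0,3,0,0,0,0.3]'; python3 -m inch '[0,0,0,0,0,0,1,0,0,0,0,0,0,1,0,0,0,0,0,0,1,0,0,0,0,0,0,1,0,0,-60,0,0,0,1,0,0,-120,0,0,0,1,0,0,-120,0,0,0,1,0,0,-120,0,0,0,1]';python3 go.py 467 -325.2 130 127.8
```

```text
time_s: 11.82
tool_pos: [449.4, 126.9, 39.9]
eef_rot: [0.446, 0.895, 0.0, 0.0]
contact_force: [1.8, -0.5, 4.6]
width: 49.1
finger_force: 31.8
time_s: 12.82
tool_pos: [448.8, 126.8, 159.0]
eef_rot: [0.446, 0.895, -0.0, -0.0]
contact_force: [-0.3, 0.6, -0.4]
width: 85.3
finger_force: 0.0
shift [-372.  -257.5   29. ] turn [-0.  -0.  -0.8] t 12.8 w 85.3 pos [448.8 126.8 159. ]
```

```bash
python3 -m inch '[-372,-257,0,0,0,-0.8,1,-372,-257,0,0,0,-0.8,1,-372,-257,0,0,0,-0.8,1,-372,-257,0,0,0,-0.8,1,-372,-257,0,0,0,-0.8,1,-372,-257,0,0,0,-0.8,1,-372,-257,0,0,0,-0.8,1,-372,-257,0,0,0,-0.8,1]'; python3 -m inch '[0,0,0,0,0,0,1,0,0,0,0,0,0,1]'; python3 go.py 467 -325.2 4 127.8
python3 - <<'E'
from loc import *
c=cam("top"); p,e,a,ct=find(c,"insulator",w2px(c,[449.5,126.5,62]),z0=34); print(p,e,a)
E
```

```text
time_s: 13.82
tool_pos: [466.4, -327.6, 157.0]
eef_rot: [0.441, 0.897, 0.0, -0.002]
contact_force: [-0.1, 0.7, 0.1]
width: 85.4
finger_force: 0.0
time_s: 14.08
tool_pos: [467.5, -323.6, 158.8]
eef_rot: [0.44, 0.898, 0.0, -0.0]
contact_force: [-0.5, 0.1, 0.7]
width: 85.2
finger_force: 0.0
shift [ -1.1  -1.4 154.8] turn [-0.  -0.1  0. ] t 14.1 w 85.2 pos [ 467.5 -323.6  158.8]
[ 4.49120899e+02  1.26911516e+02 -1.30314023e-02  1.36521186e+00] 0.3115453879198536 331.0
```

```bash
python3 -m inch '[-1,-1,60,0,0,0,1,-1,-1,120,0,0,0,1,-1,-1,154,0,0,0,1,-1,-1,154,0,0,0,1,-1,-1,154,0,0,0,1]'; python3 go.py 467 -325.2 4 127.8; python3 -m inch '[0,0,0,0,0,0,0.15,0,0,0,0,0,0,0.15,0,0,0,0,0,0,0.15,0,0,0,0,0,0,0.15,0,0,0,0,0,0,0.15,0,0,0,0,0,0,0.15,0,0,0,0,0,0,0.15]' 30; python3 go.py 467 -325.2 4 127.8
```

```text
time_s: 14.75
tool_pos: [468.2, -326.3, 7.3]
eef_rot: [0.44, 0.898, -0.0, 0.001]
contact_force: [0.8, -0.3, -0.0]
width: 85.6
finger_force: 0.0
shift [ 1.6 -0.3  3.3] turn [0.  0.1 0. ] t 14.8 w 85.6 pos [ 468.2 -326.3    7.3]
time_s: 15.62
tool_pos: [467.6, -326.6, 6.2]
eef_rot: [0.44, 0.898, -0.0, 0.0]
contact_force: [-0.7, 1.4, 5.9]
width: 35.1
finger_force: 30.1
shift [1.4 0.4 2.2] turn [ 0.  0. -0.] t 15.6 w 35.1 pos [ 467.6 -326.6    6.2]
```

```bash
python3 -m inch '[0,0,-62,0,0,0,0.15,0,0,-124,0,0,0,0.15,0,0,-160,0,0,0,0.15,0,0,-160,0,0,0,0.15]'; python3 go.py 450 126.5 160 127.8
```

```text
time_s: 16.12
tool_pos: [468.2, -327.0, 168.8]
eef_rot: [0.44, 0.898, -0.001, 0.003]
contact_force: [0.4, -0.6, -1.3]
width: 35.2
finger_force: 30.8
shift [369.6 263.5   7.3] turn [ 0.1  0.3 -0. ] t 16.1 w 35.2 pos [ 468.2 -327.   168.8]
```

```bash
python3 -m inch '[368,263,0,0,0,0,0.15,368,263,0,0,0,0,0.15,368,263,0,0,0,0,0.15,368,263,0,0,0,0,0.15,368,263,0,0,0,0,0.15,368,263,0,0,0,0,0.15,368,263,0,0,0,0,0.15,368,263,0,0,0,0,0.15]';python3 -m inch '[0,0,0,0,0,0,0.15,0,0,0,0,0,0,0.15]'; python3 go.py 450 126.5 68
python3 - <<'E'
from loc import *
c=cam("scene")
im=c["img"][60:210,180:400]; cv2.imwrite("pics/a6.png",cv2.resize(im,None,fx=3.6,fy=3.6,interpolation=cv2.INTER_CUBIC))
p,e,a,ct=find(c,"latch",w2px(c,[449.5,126.5,170]),z0=161.0); print(p,e,a)
E
```

```text
time_s: 17.12
tool_pos: [448.7, 128.5, 164.1]
eef_rot: [0.438, 0.899, -0.0, -0.001]
contact_force: [0.1, -0.2, -1.2]
width: 35.3
finger_force: 30.8
time_s: 17.38
tool_pos: [449.7, 124.6, 164.8]
eef_rot: [0.44, 0.898, -0.0, -0.0]
contact_force: [-0.9, 0.0, -0.6]
width: 34.8
finger_force: 30.8
shift [ 1.3  1.5 96.8] turn [-0.  -0.   0.7] t 17.4 w 34.8 pos [449.7 124.6 164.8]
[452.20718324 118.40362891   2.32300085   1.87040631] 0.4460340251937054 196.5
```

View pics/a6.png

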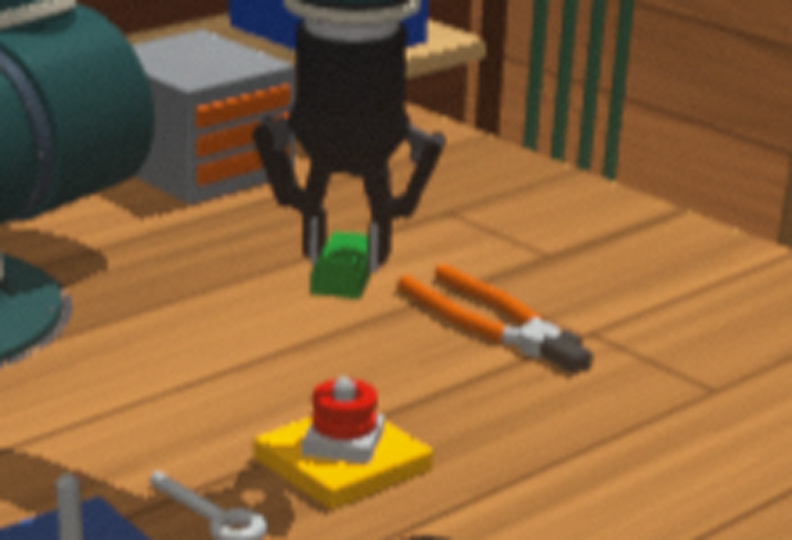

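The latch (340,265) is held flat with its catch up, over the insulator and stud (344,385). The insulator is seated. Descending.

```bash
python3 -m inch '[0,1,50,0,0,0,0.15,0,1,70,0,0,0,0.15,0,1,70,0,0,0,0.15,0,1,70,0,0,0,0.15]'; python3 go.py 450 126.5 68
```

```text
time_s: 17.92
tool_pos: [451.2, 126.1, 96.9]
eef_rot: [0.44, 0.898, 0.0, 0.001]
contact_force: [0.9, -0.8, -0.8]
width: 35.1
finger_force: 30.8
shift [ 1.  -0.7 28.9] turn [0.1 0.  0.8] t 17.9 w 35.1 pos [451.2 126.1  96.9]
```

```bash
python3 -m inch '[0,-0.5,15,0,0,0,0.15,0,-0.5,25,0,0,0,0.15,0,-0.5,25,0,0,0,0.15,0,-0.5,25,0,0,0,0.15]'; python3 go.py 450 126.5 68
```

```text
time_s: 18.42
tool_pos: [450.2, 126.0, 70.5]
eef_rot: [0.44, 0.898, 0.0, 0.0]
contact_force: [0.1, 0.3, -0.4]
width: 35.2
finger_force: 30.8
shift [0.5 0.2 2.5] turn [0.  0.  0.8] t 18.4 w 35.2 pos [450.2 126.   70.5]
```

```bash
python3 -m inch '[0,0,1.5,0,0,0,0.15,0,0,1.5,0,0,0,0.15,0,0,1.5,0,0,0,0.15]'; python3 -m inch '[0,0,0,0,0,0,0.8,0,0,0,0,0,0,0.8,0,0,0,0,0,0,0.8,0,0,0,0,0,0,0.8,0,0,-60,0,0,0,1,0,0,-100,0,0,0,1,0,0,-100,0,0,0,1,0,0,-100,0,0,0,1]';python3 go.py 603.5 70 150 127
```

```text
time_s: 18.8
tool_pos: [450.1, 126.0, 69.0]
eef_rot: [0.44, 0.898, 0.0, 0.0]
contact_force: [-0.3, 0.0, -0.4]
width: 35.0
finger_force: 30.8
time_s: 19.8
tool_pos: [449.8, 125.9, 168.0]
eef_rot: [0.44, 0.898, -0.0, -0.0]
contact_force: [-0.1, 0.4, 0.1]
width: 85.6
finger_force: 0.0
shift [-138.3   87.2   18. ] turn [-0.  -0.   0.8] t 19.8 w 85.6 pos [449.8 125.9 168. ]
```

```bash
python3 -m inch '[-138,87,0,0,0,0.8,1,-138,87,0,0,0,0.8,1,-138,87,0,0,0,0.8,1,-138,87,40,0,0,0.8,1,-138,87,60,0,0,0.8,1,-138,87,60,0,0,0.8,1,-138,87,60,0,0,0.8,1]'; python3 go.py 604 70 4 127
python3 - <<'E'
from loc import *
c=cam("scene"); d=cam("top")
a=cv2.resize(c["img"][110:250,170:330],None,fx=2.5,fy=2.5,interpolation=cv2.INTER_CUBIC)
b=cv2.resize(d["img"][180:320,140:300],None,fx=2.5,fy=2.5,interpolation=cv2.INTER_CUBIC)
cv2.imwrite("pics/a7.png",np.hstack([a,b]))
print(find(d,"latch",w2px(d,[449.5,126.5,70]),z0=62))
E
```

```text
time_s: 20.68
tool_pos: [603.6, 70.5, 110.1]
eef_rot: [0.446, 0.895, 0.0, 0.001]
contact_force: [0.2, 0.1, 0.0]
width: 85.6
finger_force: 0.0
shift [ -0.5  -0.  106.1] turn [0.1 0.  0. ] t 20.7 w 85.6 pos [603.6  70.5 110.1]
(array([776.90469214,  52.96610132,   1.27901351,  15.09437977]), np.float64(3.2145483084699102), 19.5, array([260.16239316, 132.4017094 ]))
```

View pics/a7.png

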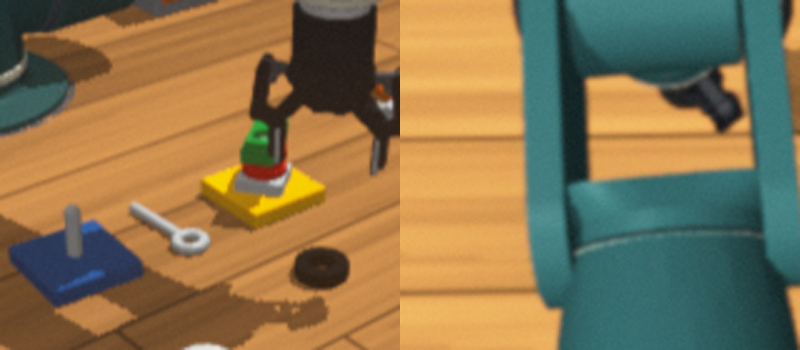

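In the left half, the latch (265,145) sits on the insulator and plate. The buffer (321,268) is free below the gripper. Next, grip the buffer.

```bash
python3 -m inch '[-0.5,0,60,0,0,0,1,-0.5,0,105,0,0,0,1,-0.5,0,105,0,0,0,1,-0.5,0,105,0,0,0,1]'; python3 -m inch '[0,0,0,0,0,0,0.3,0,0,0,0,0,0,0.3,0,0,0,0,0,0,0.3,0,0,0,0,0,0,0.3,0,0,0,0,0,0,0.3,0,0,0,0,0,0,0.3]' 25; python3 go.py 604 70 3 127;  python3 -m inch '[0,0,-60,0,0,0,0.3,0,0,-120,0,0,0,0.3,0,0,-120,0,0,0,0.3,0,0,-120,0,0,0,0.3]'; python3 go.py 442 -115.5 120 127
```

```text
time_s: 21.28
tool_pos: [604.9, 70.0, 6.5]
eef_rot: [0.446, 0.895, 0.001, 0.001]
contact_force: [-0.3, -0.3, 0.1]
width: 85.2
finger_force: 0.0
time_s: 22.02
tool_pos: [604.6, 69.9, 6.1]
eef_rot: [0.446, 0.895, 0.001, 0.001]
contact_force: [-4.5, -0.6, 12.3]
width: 54.1
finger_force: 24.1
shift [ 0.5 -0.4  3.1] turn [ 0.1  0.1 -0. ] t 22.0 w 54.1 pos [604.6  69.9   6.1]
time_s: 22.52
tool_pos: [603.6, 69.8, 124.1]
eef_rot: [0.446, 0.895, 0.0, 0.0]
contact_force: [0.6, -0.5, -1.6]
width: 54.1
finger_force: 26.7
shift [ -50.8 -240.6    3.9] turn [ 0.  0. -0.] t 22.5 w 54.1 pos [603.6  69.8 124.1]
```

```bash
python3 -m inch '[-51,-240,0,0,0,0,0.3,-51,-240,0,0,0,0,0.3,-51,-240,0,0,0,0,0.3,-51,-240,0,0,0,0,0.3,-51,-240,0,0,0,0,0.3,-51,-240,0,0,0,0,0.3,-51,-240,0,0,0,0,0.3,-51,-240,0,0,0,0,0.3]'; python3 go.py 442 -115.5 26 127
python3 - <<'E'
from loc import *
c=cam("scene"); d=cam("top")
a=cv2.resize(c["img"][110:270,130:310],None,fx=2.2,fy=2.2,interpolation=cv2.INTER_CUBIC)
b=cv2.resize(d["img"][180:340,140:320],None,fx=2.2,fy=2.2,interpolation=cv2.INTER_CUBIC)
cv2.imwrite("pics/a8.png",np.hstack([a,b]))
print(find(d,"latch",w2px(d,[449.5,126.5,70]),z0=62))
E
```

```text
time_s: 23.52
tool_pos: [443.1, -114.6, 123.5]
eef_rot: [0.446, 0.895, -0.0, -0.0]
contact_force: [0.5, -0.9, -0.1]
width: 53.9
finger_force: 26.8
shift [-0.1 -1.4 97.5] turn [-0.  -0.   0.1] t 23.5 w 53.9 pos [ 443.1 -114.6  123.5]
(array([448.87628302, 128.64311082,   2.21006703,   1.47678998]), np.float64(0.3544321886470147), 576.0, array([227.0005787 , 278.78096065]))
```

View pics/a8.png

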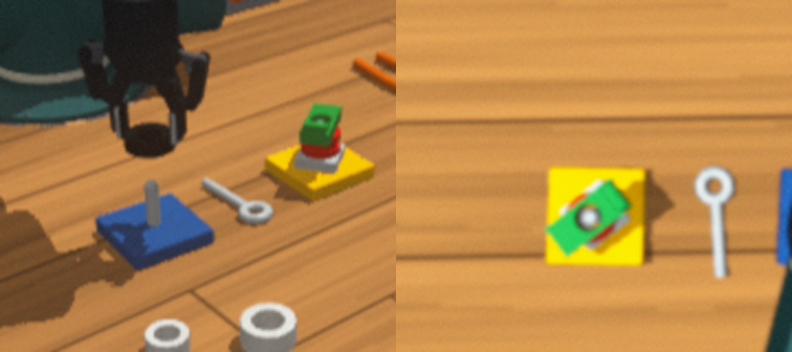

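The yellow stack looks complete (latch fitted at (448.9,128.6), stud visible in its hole). The buffer (148,138) hangs over the blue stud (151,185). Descending.

```bash
python3 -m inch '[0,-0.7,30,0,0,0,0.3,0,-0.7,30,0,0,0,0.3,0,-0.7,60,0,0,0,0.3,0,-0.7,95,0,0,0,0.3,0,-0.7,95,0,0,0,0.3,0,-0.7,95,0,0,0,0.3]'; python3 go.py 442 -115.5 26 127
```

```text
time_s: 24.38
tool_pos: [442.8, -115.9, 30.6]
eef_rot: [0.446, 0.895, 0.0, 0.001]
contact_force: [0.1, 1.0, -0.4]
width: 54.4
finger_force: 29.8
shift [ 0.8 -0.4  4.6] turn [ 0.   0.1 -0. ] t 24.4 w 54.4 pos [ 442.8 -115.9   30.6]
```

```bash
python3 -m inch '[0,0,3.5,0,0,0,0.3,0,0,3.5,0,0,0,0.3,0,0,3.5,0,0,0,0.3]'; python3 -m inch '[0,0,0,0,0,0,1,0,0,0,0,0,0,1,0,0,0,0,0,0,1,0,0,0,0,0,0,1,0,0,-60,0,0,0,1,0,0,-120,0,0,0,1,0,0,-120,0,0,0,1,0,0,-120,0,0,0,1]';python3 go.py 620 -218.7 120 127
```

```text
time_s: 24.75
tool_pos: [442.2, -115.8, 25.7]
eef_rot: [0.446, 0.895, 0.0, 0.0]
contact_force: [0.2, -0.0, -0.1]
width: 54.0
finger_force: 29.8
time_s: 25.75
tool_pos: [442.0, -115.7, 144.9]
eef_rot: [0.446, 0.895, -0.0, -0.0]
contact_force: [-0.4, -0.2, -0.5]
width: 85.4
finger_force: 0.0
shift [-189.4   80.2   24.9] turn [-0. -0. -0.] t 25.8 w 85.4 pos [ 442.  -115.7  144.9]
```

```bash
python3 -m inch '[-189,80,0,0,0,0,0.75,-189,80,0,0,0,0,0.75,-189,80,0,0,0,0,0.75,-189,80,0,0,0,0,0.75,-189,80,50,0,0,0,0.75,-189,80,50,0,0,0,0.75,-189,80,50,0,0,0,0.75]'; python3 go.py 620 -218.7 5 127
python3 - <<'E'
from loc import *
d=cam("top"); print(find(d,"buffer",w2px(d,[442,-115.5,30]),z0=20))
b=cv2.resize(d["img"][180:320,220:420],None,fx=3.5,fy=3.5,interpolation=cv2.INTER_CUBIC)
cv2.imwrite("pics/a9.png",b)
E
```

```text
time_s: 26.62
tool_pos: [619.7, -218.5, 96.0]
eef_rot: [0.446, 0.895, -0.0, -0.0]
contact_force: [0.3, 0.2, 0.9]
width: 64.2
finger_force: 0.0
shift [-0.4  0.2 91. ] turn [-0. -0. -0.] t 26.6 w 64.2 pos [ 619.7 -218.5   96. ]
(array([ 441.43718591, -115.00432077,    0.        ,    1.68018669]), np.float64(0.15894549890565543), 374.0, array([336.23663102, 279.36720143]))
```

View pics/a9.png

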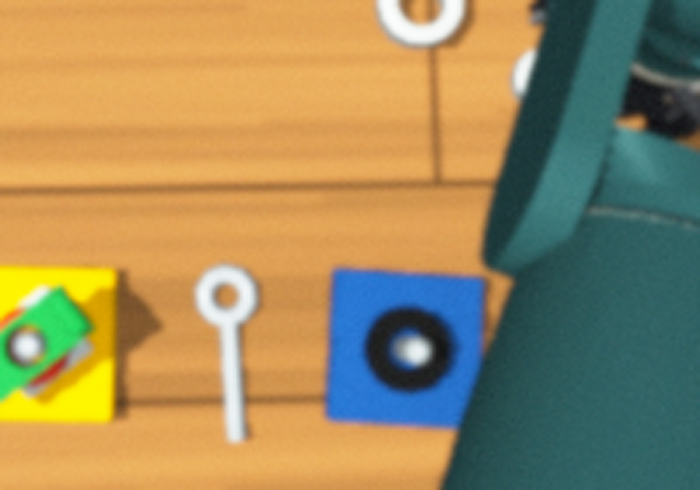

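The buffer (409,349) is seated on the blue stand around the stud. Now the collar.

```bash
python3 -m inch '[-0.4,0,60,0,0,0,0.75,-0.4,0,89,0,0,0,0.75,-0.4,0,89,0,0,0,0.75,-0.4,0,89,0,0,0,0.75]'; python3 -m inch '[0,0,0,0,0,0,0.2,0,0,0,0,0,0,0.2,0,0,0,0,0,0,0.2,0,0,0,0,0,0,0.2,0,0,0,0,0,0,0.2,0,0,0,0,0,0,0.2]' 30; python3 go.py 620 -218.7 5;  python3 -m inch '[0,0,-60,0,0,0,0.2,0,0,-120,0,0,0,0.2,0,0,-120,0,0,0,0.2,0,0,-120,0,0,0,0.2]'; python3 go.py 442 -115.5 120 127
```

```text
time_s: 27.18
tool_pos: [621.1, -219.3, 9.1]
eef_rot: [0.446, 0.895, 0.0, 0.002]
contact_force: [-0.2, 0.2, 0.7]
width: 64.0
finger_force: 0.0
time_s: 27.92
tool_pos: [621.0, -219.3, 8.8]
eef_rot: [0.446, 0.895, 0.0, 0.001]
contact_force: [-2.7, 1.2, 10.9]
width: 42.6
finger_force: 29.1
shift [ 1.  -0.4  3.8] turn [ 0.1  0.1 -0. ] t 27.9 w 42.6 pos [ 621.  -219.3    8.8]
time_s: 28.42
tool_pos: [620.0, -218.9, 126.8]
eef_rot: [0.446, 0.895, 0.0, 0.0]
contact_force: [-0.5, 0.4, -1.2]
width: 42.5
finger_force: 31.0
shift [189.7 -79.9   6.6] turn [ 0.  0. -0.] t 28.4 w 42.5 pos [ 620.  -218.9  126.8]
```

Collar held, width 42.6 (44 mm nominal), bottom ≈ TCP−8.5, so release at TCP ≈ 44.5.

```bash
python3 -m inch '[189,-79.5,0,0,0,0,0.2,189,-79.5,0,0,0,0,0.2,189,-79.5,0,0,0,0,0.2,189,-79.5,0,0,0,0,0.2,189,-79.5,0,0,0,0,0.2,189,-79.5,0,0,0,0,0.2,189,-79.5,0,0,0,0,0.2]'; python3 go.py 442 -115.5 45 127
```

```text
time_s: 29.3
tool_pos: [443.2, -116.1, 125.9]
eef_rot: [0.446, 0.895, -0.0, -0.001]
contact_force: [-0.6, -0.0, -0.9]
width: 43.1
finger_force: 31.0
shift [ 1.2 -0.5 80.9] turn [-0. -0. -0.] t 29.3 w 43.1 pos [ 443.2 -116.1  125.9]
```

```bash
python3 -m inch '[0.5,0,30,0,0,0,0.2,0.5,0,30,0,0,0,0.2,0.5,0,55,0,0,0,0.2,0.5,0,78,0,0,0,0.2,0.5,0,78,0,0,0,0.2,0.5,0,78,0,0,0,0.2]'; python3 go.py 442 -115.5 45 127
```

```text
time_s: 30.05
tool_pos: [443.1, -115.6, 49.7]
eef_rot: [0.446, 0.895, 0.0, 0.0]
contact_force: [0.6, -0.6, -0.6]
width: 42.6
finger_force: 31.0
shift [ 0.8 -0.8  4.7] turn [ 0.  0. -0.] t 30.1 w 42.6 pos [ 443.1 -115.6   49.7]
```

```bash
python3 -m inch '[0,0,4,0,0,0,0.2,0,0,4,0,0,0,0.2,0,0,4,0,0,0,0.2]'; python3 -m inch '[0,0,0,0,0,0,1,0,0,0,0,0,0,1,0,0,0,0,0,0,1,0,0,0,0,0,0,1,0,0,-60,0,0,0,1,0,0,-120,0,0,0,1,0,0,-120,0,0,0,1,0,0,-120,0,0,0,1]';python3 go.py 450 -330 170 127
```

```text
time_s: 30.42
tool_pos: [442.8, -115.5, 45.0]
eef_rot: [0.446, 0.895, 0.0, 0.001]
contact_force: [1.4, -0.8, 4.2]
width: 42.4
finger_force: 31.3
time_s: 31.42
tool_pos: [442.3, -115.3, 163.8]
eef_rot: [0.446, 0.895, -0.0, -0.0]
contact_force: [-0.7, -0.3, -0.4]
width: 85.4
finger_force: 0.0
shift [-176.1 -123.    -6.2] turn [-0. -0. -0.] t 31.4 w 85.4 pos [ 442.3 -115.3  163.8]
```

Move clear and check everything.

```bash
python3 -m inch '[-176,-123,-40,0,0,0,1,-176,-123,-40,0,0,0,1,-176,-123,-40,0,0,0,1,-176,-123,-40,0,0,0,1,-176,-123,-40,0,0,0,1,-176,-123,-40,0,0,0,1]'
python3 - <<'E'
from loc import *
c=cam("scene"); d=cam("top")
for cc in(c,d):
  for n,x,z in(("collar",(442,-115.5),36),("latch",(449.5,126.5),62)): print(n,find(cc,n,w2px(cc,[*x,z+10]),z0=z)[:3])
a=cv2.resize(c["img"][130:260,150:310],None,fx=2.5,fy=2.5,interpolation=cv2.INTER_CUBIC)
b=cv2.resize(d["img"][220:350,210:370],None,fx=2.5,fy=2.5,interpolation=cv2.INTER_CUBIC)
cv2.imwrite("pics/a10.png",np.hstack([a,b]))
E
```

```text
time_s: 32.17
tool_pos: [449.8, -329.3, 202.8]
eef_rot: [0.446, 0.895, 0.0, -0.001]
contact_force: [0.2, 0.5, 1.0]
width: 85.4
finger_force: 0.0
collar (array([ 4.43891823e+02, -1.13119816e+02,  6.67084658e-02, -2.75476463e-01]), np.float64(0.8686430748215915), 271.5)
latch (array([448.4445203 , 127.5865007 ,   2.21837916,   1.37971334]), np.float64(0.3307009533460087), 224.0)
collar (array([ 4.41324124e+02, -1.14045420e+02, -1.67398096e-04, -6.36804094e-01]), np.float64(0.21025451770150455), 375.0)
latch (array([449.07267069, 128.52556573,   2.21090268,   1.42662146]), np.float64(0.33879601672910514), 579.5)
```

View pics/a10.png

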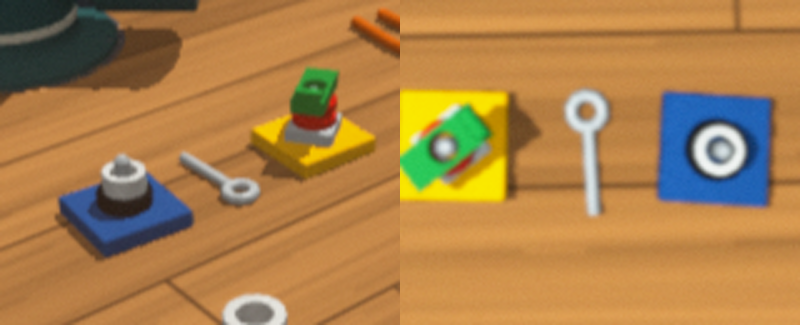

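Both stacks are threaded, level and let go: collar on buffer at (124,185), and latch on insulator on plate at (315,110). The eye bolt has not moved. Handing in.

```bash
python3 -c "
from bench import job_done; print(job_done())"
```

```text
the job is handed in; nothing more can be done
None
```

The job is handed in at about 32 s: plate, insulator and latch are on the yellow stand, buffer and the smallest collar are on the blue stand, and the last pictures show all five seated and let go; the hand-in gave no verdict back.

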